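# Set up the calibration fixture with its cam vise and reference plate

### The job

Get the camera calibration fixture ready: swing the vise's cam lever fully open, take out the blue storage spacer and lay it flat in the grey tray, stand all the white blocks upright and square between the jaws on the parallels, and only then swing the lever fully back so that the sliding jaw draws every block tight against the fixed jaw. At any point, also lay the chequered plate face up on its stand, squarely between the yellow end stops, and press it down until it sits level and fully home, flush with the stops. Leave the cone, the lens cap and the eraser where they are.

Things in the scene. Friction and masses are not known exactly. Their poses are not given: they have to be found in the camera images.
- vise: Fixed cam vise, dark steel base 165 x 200 x 12 mm (x -95 to +70 mm). Origin on the bench; its yaw varies. +x runs across the jaws to the grey fixed jaw, face at x = +45 mm; y runs along the jaws (190 mm long, y -95 to +95). Jaw tops 44 mm above the bench. Jaw gap 42.5 mm locked and empty, 52.5 mm open. Room for three blocks side by side, e.g. at y = -60, 0, +60 mm.
- vise_seat (a point): A point on top of the parallels (two low aluminium strips along y between the jaws, tops 22 mm above the bench, on which work stands), at x = +23 mm, y = 0 of the vise, axes as the vise's. A block pressed against the fixed jaw has its origin at x = 0, z = 0 of this frame (within a mm).
- jaw: The front part of the green sliding jaw (stiffly sprung, 14 N per mm), 12 x 190 x 32 mm; the cam alone moves it, along the vise's x. Its origin is the centre of its underside; the pressing face is 6 mm further towards the vise's +x.
- cam (a joint): Turn of the cam lever about its upright axis, rad: 0 = locked (lever along the vise's +y, jaw drawn in), 1.6 = stop, fully open (lever towards the vise's -x); grows anticlockwise from above. Starts locked or nearly so. Stays where it is left: friction 0.3 N m, so about 4 N at the knob, some 3 N more while squeezing in the last 0.25 rad.
- cam_knob (a point): Centre of the top of the lever's red round upright knob: 18 mm in diameter, 45 mm long, top 73 mm above the bench, fixed on the lever 75 mm from the cam axis. It can be pinched from above or pushed.
- cam_axis (a point): A point on the upright axis of the cam, 38 mm above the bench, at x = -52 mm, y = 0 of the vise.
- spacer: Blue plastic storage spacer, about 0.2 kg: a bar 41.5 mm (x) by 100 mm (y) by 26 mm tall, with a grip rib along its top 14 mm thick (x), 50 mm long (y), 30 mm high (total height 56 mm). Origin at the centre of its underside. Starts on the parallels between the jaws, rib up, free to lift out once the cam is open.
- tray: Open grey plastic tray fixed on the bench, outside 115 mm (x) by 165 mm (y) by 28 mm tall, walls and floor about 4 mm. Origin at the centre of its underside.
- stand: Fixed stand for the plate: dark foot 150 x 80 x 6 mm; on it a pedestal along the stand's x, 36 mm wide, top 30 mm above the bench. Yellow end stops at x = +-53 to +-61 mm rise to 38 mm (flush with the top of a plate that is home). Origin on the bench under its centre.
- stand_seat (a point): Centre of the pedestal's top, axes as the stand's; the origin of a plate that is home lies here. Two orange cross bars (10 x 30 mm) at x = -32 and +32 mm stand 3 to 6 mm proud of the pedestal, not always equally; under a plate they carry its weight, sink straight down when pressed with about 4 N each, and do not spring back.
- plate: Flat reference plate, black-and-white chequered on top, 100 mm (x) by 50 mm (y) by 8 mm thick, about 0.11 kg. Origin at the centre of its underside. Starts flat on the bench, chequered side up; goes on the stand either way round, long side along the stand's x.
- cone: Bystander: white cone, base diameter 60 mm, 75 mm tall, origin under its centre.
- lens_cap: Bystander: black lens cap, diameter 48 mm, 10 mm tall, origin under its centre.
- eraser: Bystander: blue whiteboard eraser 50 x 110 x 28 mm, origin under its centre.
- block_a: White calibration block, black dot on top: 44 mm (its x) by 34 mm (its y) by 46 mm tall (z), about 0.2 kg, the lowest 12 mm a steel foot. Origin at the centre of its underside. Starts upright on the bench, any yaw. In the vise it stands upright with its 44 mm across the jaws, either way round. Two or three such blocks are present; an absent one reads None.
- block_b: White calibration block, black dot on top: 44 mm (its x) by 34 mm (its y) by 46 mm tall (z), about 0.2 kg, the lowest 12 mm a steel foot. Origin at the centre of its underside. Starts upright on the bench, any yaw. In the vise it stands upright with its 44 mm across the jaws, either way round. Two or three such blocks are present; an absent one reads None.
- block_c: White calibration block, black dot on top: 44 mm (its x) by 34 mm (its y) by 46 mm tall (z), about 0.2 kg, the lowest 12 mm a steel foot. Origin at the centre of its underside. Starts upright on the bench, any yaw. In the vise it stands upright with its 44 mm across the jaws, either way round. Two or three such blocks are present; an absent one reads None.
Not all that is in view belongs to the job. Of the things like the plate, leave any that is orange, purple or turquoise; of the rest the larger one is meant.

How it is judged:
By the outcome, as a careful person would: the job done as asked, in the order asked, and still so for the second after the job is handed in, with the robot touching nothing.
Of block_a, block_b, block_c only 2 to 3 are there at a start; the rules pass over those that are not, and their reading is None.
At some moment in a run one of block_a, block_b, block_c may be knocked a few centimetres aside while the robot is not near it.
It also fails if it takes over 208 s, if anything falls off the work surface, if the arm or the gripper's body presses on something with over 40 N, if the wrist force passes 120 N, or if a joint passes its speed limit or range.

### The arm

A 6-joint arm with a two-finger parallel gripper is mounted at the origin on the work surface. World frame = base frame: x ahead of the robot, y to its left, z up, the work surface at z = 0. Lengths are in m, angles in rad, forces in N, time in s.
With the tool pointing down it reaches from about 0.375 to 0.975 m from the base axis. Payload 3.8 kg.
Tool frame: the origin (TCP) lies on the centre line of the jaws, within the pads' length; the fingertips stand 14 mm ahead of it and the grasp point (between the pads) lies 5 mm behind it; z points along the fingers, y is the line along which they close (so a half turn about z gives the same grasp; the last joint's range is limited). The gripper opens to 85 mm and grips with 20 to 120 N. Pads are 22 mm wide; open, the fingers measure 114 mm over their backs; the gripper's body (76 mm by 85 mm) begins 54 mm behind the grasp point. The pads swing forward as they close: fully open they stand 13 mm farther back than shut.
Start: joints at [-1.367, 0.264, 1.604, -0, 1.274, -0.037], TCP at [0.161, -0.656, 0.245] pointing down, gripper open.
Joint ranges: [-2.63, 2.63], [-0.94, 2.18], [0.31, 2.57], [-1.31, 4.45], [0, 2.66], [-2.55, 2.55]. Speed limits (rad/s): [2.57, 2.57, 3.14, 3.14, 3.14, 3.14].

### API

Orientations are given as a rotation vector (axis times angle).
In Python, from workcell import bot, eyes, spot_in gives the robot as it stands.
- The arm moves only by the tool carry_out, never from a script. Its argument "series" is text: rows parted by semicolons, each of 4 numbers parted by spaces: the shift along the world's x, y, z in m, then the turn about the world's z in degrees. In form: tx ty tz roll; .... A call has 1 to 20 rows; each row shifts and turns the commanded pose from where the row before left it; what a row does not reach is not made up. A row lasts 1/8 s, in which the tool goes at most 62.5 mm and 10.7 degrees, less where a joint would pass 70% of its speed; a pose out of reach is approached as far as the arm can. A call is refused whole if a number of a shift passes 0.0625 or a number of a turn 10.7, either way. A call with a gripper value outside its range is refused whole. "jaw" is the gripper command: -1 is shut, 1 is fully open, values between are in proportion, set as the call begins (left out, the last holds). The fingers move at their own pace and stop on an object; "grip_force" is the grip in N (left out, the last holds). Time passes only in rows, so rows that do not move let the fingers close. It gives the time, the measured TCP pose, the force, the opening and the grip force at its end, in the units of the state.
- bot.read_state(): the state, without advancing time (a new reading comes with each control period).
- eyes.read_camera(name): name is "side" or "top"; returns (picture, depth): 420x560x3 uint8, blue, green, red; 420x560 float32, m along the optical axis (not along the pixel's ray), 0 where there is no reading.
- eyes.get_calibration(name): a dict with "K" (3x3 intrinsics, pixels), "distortion" ([k1, k2, p1, p2, k3] as OpenCV has them; the pictures are not rectified), "position" and "rotation" of the camera in the world. Camera axes: x right, y down, z forward; pixel columns grow to the right and rows downward; lengths in m; the calibration is good to about 2 mm. A picture is of the moment at which its call begins. get_calibration takes no time and is no camera call.
- bot.finish_job(): hands the job in; it is judged then, once.
Trained networks look in the newest picture that a camera, given by its name, has taken for a name from the list of things; names that differ only in an ending like _2 or _b are one class to them, and where a whole thing is asked for, a point or a joint stands for the part that bears it (a point fixed in the world has none). Each returns a list of dicts, best first, with "score" (0 to 1); they miss things now and then, are a little off and sometimes report something else, mostly with a low value. They report only what shows in the picture. A call takes as long as a camera call. They do not tell look-alikes from the thing itself.
- spot_in(camera, target): "rect" ([centre column, centre row, width, height] in pixels, round what is visible of it).
The state is a dict: "time": time; "q": joint angles; "joint_vel": joint speeds; "joint_torque": joint torques, N m; "tool_pos": TCP position; "tcp_rot": TCP orientation; "wrist_force": force on the tool from outside, world axes, zero at the start; "torque": the same for the moment, N m; "width": opening from 0.0 (shut) to 1.0 (fully open); "grip_force": force on a finger pad.
Only numpy, scipy, OpenCV 4.12 (cv2) and the standard library are available. Lean on these libraries where they do the work, as an engineer would, in place of code of your own. Each camera call takes 0.05 s, during which the arm holds its last target. There are 200 camera calls.

## Working session

There is one attempt and no reset: what is moved stays moved. The work goes in short steps, Python scripts to look and compute and a tool call to move; the robot and the scene stay as the last step left them, time stands still between calls to the robot, and variables do not carry over. Pictures are saved under pics/ and viewed, at most 14 in all, crops included, and the job is handed in when it is done.

Besides the shell and the picture viewer there is one more tool, called after "Request:" as name(argument=value, ...) on one line, values as JSON. carry_out: Moves the arm, as the interface text tells. Its arguments: {"type":"object","properties":{"series":{"type":"string"},"jaw":{"type":"number"},"grip_force":{"type":"number"}},"required":["series"]}

```bash
ls; mkdir -p pics; cat > h.py <<'E'
import numpy as np, cv2
from workcell import bot, eyes, spot_in
def cal(n):
    c=eyes.get_calibration(n); R=np.array(c["rotation"],float)
    if R.shape!=(3,3): R=cv2.Rodrigues(R)[0]
    return np.array(c["K"],float),np.array(c["distortion"],float),np.array(c["position"],float),R
def ray(n,px):
    K,d,p,R=cal(n)
    u=cv2.undistortPoints(np.array(px,float).reshape(-1,1,2),K,d).reshape(-1,2)
    return p,np.c_[u,np.ones(len(u))]@R.T
def atz(n,px,z):
    p,v=ray(n,px); return p+v*((z-p[2])/v[:,2])[:,None]
def atd(n,px,dep):
    p,v=ray(n,px); return p+v*np.asarray(dep)[:,None]
def proj(n,P):
    K,d,p,R=cal(n)
    rv=cv2.Rodrigues(R.T)[0]
    return cv2.projectPoints(np.array(P,float).reshape(-1,3),rv,-R.T@p,K,d)[0].reshape(-1,2)
def cloud(n,dep):
    H,W=dep.shape; v,u=np.mgrid[:H,:W]
    return atd(n,np.c_[u.ravel(),v.ravel()],dep.ravel()).reshape(H,W,3)
E
python3 - <<'E'
from h import *
for n in("top","side"):
    im,d=eyes.read_camera(n); cv2.imwrite(f"pics/{n}0.png",im); np.save(f"{n}0.npy",d)
    print(n,cal(n)[2].round(3),cal(n)[3].round(3).tolist())
    for t in("vise","cam_knob","spacer","tray","stand","plate","cone","lens_cap","eraser","block_a"):
        for r in spot_in(n,t)[:4]: 
            c,rr=r["rect"][:2]; P=atd(n,[[c,rr]],[d[int(rr),int(c)]])[0]
            print(t,round(r["score"],2),np.round(r["rect"]).tolist(),P.round(3))
print(bot.read_state()["tcp_rot"])
E
```

```text
pics
top [ 0.396 -0.026  1.561] [[-0.02, -0.994, 0.103], [-1.0, 0.019, -0.01], [0.008, -0.104, -0.995]]
vise 0.92 [279.0, 191.0, 80.0, 72.0] [ 0.582 -0.024  0.045]
cam_knob 0.62 [340.0, 233.0, 24.0, 36.0] [ 0.46  -0.2    0.011]
cam_knob 0.51 [271.0, 205.0, 35.0, 22.0] [0.547 0.001 0.016]
spacer 0.93 [278.0, 176.0, 36.0, 20.0] [ 0.622 -0.023  0.077]
tray 0.84 [184.0, 236.0, 67.0, 47.0] [0.462 0.256 0.002]
tray 0.57 [280.0, 179.0, 37.0, 24.0] [ 0.616 -0.029  0.049]
stand 0.67 [383.0, 222.0, 32.0, 58.0] [ 0.488 -0.322  0.03 ]
stand 0.67 [197.0, 177.0, 15.0, 23.0] [0.628 0.211 0.046]
stand 0.66 [170.0, 152.0, 18.0, 17.0] [0.709 0.296 0.011]
plate 0.96 [414.0, 160.0, 23.0, 36.0] [ 0.673 -0.426  0.014]
plate 0.73 [328.0, 279.0, 16.0, 31.0] [ 0.33  -0.16   0.007]
plate 0.68 [395.0, 281.0, 18.0, 36.0] [ 0.316 -0.355  0.007]
plate 0.63 [342.0, 233.0, 22.0, 40.0] [ 0.462 -0.204  0.006]
cone 0.65 [229.0, 124.0, 17.0, 16.0] [0.781 0.118 0.041]
lens_cap 0.77 [171.0, 153.0, 18.0, 15.0] [0.709 0.294 0.005]
eraser 0.95 [355.0, 135.0, 41.0, 26.0] [ 0.747 -0.251  0.026]
block_a 0.81 [145.0, 199.0, 14.
[... 446 characters left out ...]
 [351.0, 187.0, 48.0, 40.0] [ 0.488 -0.319  0.025]
plate 0.79 [331.0, 275.0, 29.0, 20.0] [ 0.362 -0.024  0.004]
plate 0.68 [376.0, 255.0, 28.0, 23.0] [ 0.309 -0.147  0.005]
plate 0.58 [406.0, 209.0, 18.0, 20.0] [ 0.326 -0.351  0.007]
plate 0.56 [336.0, 218.0, 33.0, 29.0] [ 0.464 -0.202  0.004]
cone 0.57 [168.0, 227.0, 21.0, 31.0] [0.777 0.123 0.035]
lens_cap 0.67 [137.0, 288.0, 22.0, 23.0] [0.702 0.297 0.01 ]
eraser 0.7 [269.0, 169.0, 32.0, 31.0] [ 0.729 -0.239  0.028]
block_a 0.79 [184.0, 278.0, 19.0, 32.0] [0.613 0.22  0.041]
block_a 0.58 [151.0, 338.0, 29.0, 26.0] [0.546 0.379 0.044]
block_a 0.45 [137.0, 287.0, 21.0, 17.0] [0.703 0.294 0.011]
[3.11883299e+00 3.77286137e-01 2.07380814e-05]
```

```bash
python3 - <<'E'
from h import *
im=cv2.imread("pics/top0.png"); cv2.imwrite("pics/topc.png",cv2.resize(im[95:315,110:450],(800,518),interpolation=cv2.INTER_CUBIC))
im=cv2.imread("pics/side0.png"); cv2.imwrite("pics/sidec.png",cv2.resize(im[130:400,100:450],(777,600),interpolation=cv2.INTER_CUBIC))
E
```

```text
(no output)
```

View pics/topc.png

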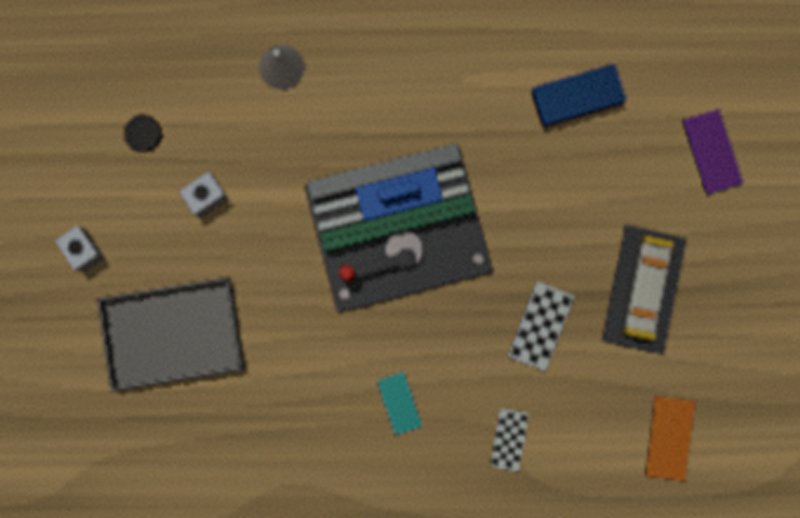

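View pics/sidec.png

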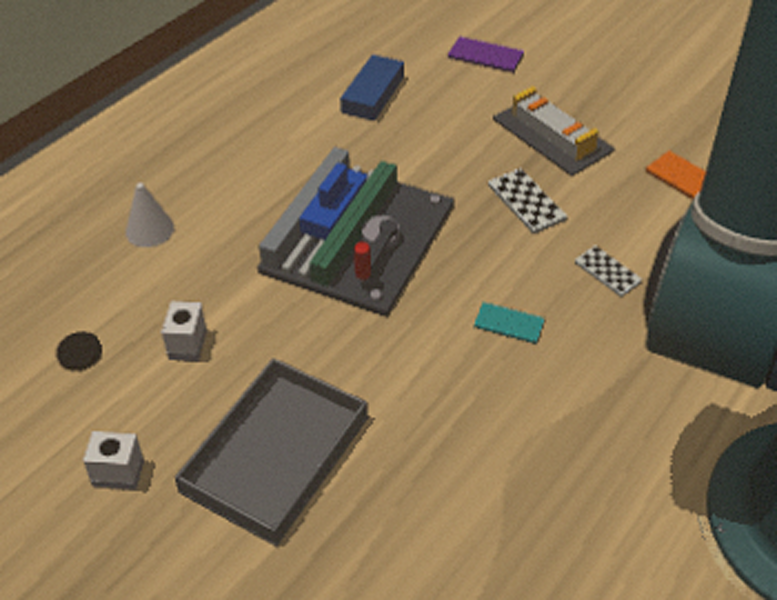

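The top crop shows two blocks (crop 203,195 and 78,248), vise at (400,230) with the knob at (346,272), tray at (172,335) and stand at (645,290). Plate candidates are the large chequered one (542,325, full pixel 341,233), a small chequered one (510,440), turquoise (400,404), orange (670,438) and purple (713,152). I choose the large chequered one. The side crop agrees.

```bash
cat >> h.py <<'E'
def rect(P):
    (c,(w,h),a)=cv2.minAreaRect(P[:,:2].astype(np.float32)*1000)
    if w<h: w,h,a=h,w,a+90
    return np.round(c,1),round(w,1),round(h,1),round((a+90)%180-90,1),len(P)
E
python3 - <<'E'
from h import *
for n in("top","side"):
    im=cv2.imread(f"pics/{n}0.png"); d=np.load(f"{n}0.npy"); C=cloud(n,d); hsv=cv2.cvtColor(im,cv2.COLOR_BGR2HSV)
    Z=C[...,2]; H,S,V=[hsv[...,i].astype(int) for i in range(3)]
    def near(x,y,r): return (np.hypot(C[...,0]-x,C[...,1]-y)<r)&(d>0)
    print(n,"bench z std",Z[near(.55,.13,.02)].mean().round(4),Z[near(.55,.13,.02)].std().round(4))
    for nm,x,y,r,z0,z1 in [("b1",.629,.212,.05,.038,.06),("b2",.56,.367,.05,.038,.06),("plate",.462,-.203,.07,.004,.02),("jaws",.61,-.02,.12,.038,.049),("spacerbar",.615,-.023,.075,.049-.006,.052),("rib",.615,-.023,.06,.066,.09),("tray",.462,.256,.13,.02,.04),("stand",.488,-.322,.08,.022,.05)]:
        m=near(x,y,r)&(Z>z0)&(Z<z1)
        if nm=="spacerbar": m&=(H>100)&(H<130)&(S>120)
        P=C[m]; 
        if len(P)>4: print(nm,rect(P),"mean",P.mean(0).round(4))
    g=(H>50)&(H<90)&(S>70)&near(.6,-.02,.13)&(abs(Z-.044)<.006); print("green",rect(C[g]),C[g].mean(0).round(4))
    for nm,m in [("yellow",(H>20)&(H<32)&(S>170)&near(.488,-.322,.1)),("orange",(H>5)&(H<19)&(S>150)&near(.488,-.322,.07)&(Z>.02)),("red",((H<8)|(H>172))&(S>150)&near(.5,.03,.12))]:
        k,l,st,ce=cv2.connectedComponentsWithStats(m.astype(np.uint8))
        for i in range(1,k):
            if st[i,4]>4: print(nm,st[i,4],ce[i].round(1),C[l==i].mean(0).round(4),C[l==i].max(0).round(4))
E
```

```text
top bench z std 0.0005 0.0031
b1 (array([628.2, 214.3]), 43.7, 34.8, -56.4, 179) mean [0.6274 0.215  0.0463]
b2 (array([565.9, 369.4]), 44.8, 35.1, 34.0, 184) mean [0.565  0.3689 0.0467]
plate (array([ 462. , -202.1]), 135.8, 133.1, 55.9, 744) mean [ 0.4624 -0.1986  0.0082]
jaws (array([602. , -19.1]), 189.7, 130.2, -75.5, 1168) mean [ 0.6161 -0.0152  0.0442]
spacerbar (array([622.3, -25.2]), 98.9, 41.7, -76.6, 300) mean [ 0.6215 -0.0256  0.0478]
rib (array([624.2, -24.9]), 49.6, 15.4, -74.5, 98) mean [ 0.6233 -0.0252  0.0779]
tray (array([459.5, 259.1]), 163.8, 116.3, -81.7, 308) mean [0.4605 0.2617 0.0278]
stand (array([ 504.9, -328.1]), 122.6, 34.9, -13.8, 512) mean [ 0.5047 -0.3277  0.0323]
green (array([589.5, -22.1]), 189.1, 21.8, -76.3, 440) [ 0.5885 -0.0199  0.0443]
yellow 27 [389.2 197.1] [ 0.5597 -0.341   0.039 ] [ 0.5656 -0.3253  0.0439]
yellow 31 [381.1 236.6] [ 0.4468 -0.3148  0.0304] [ 0.4518 -0.2985  0.0425]
orange 19 [388.  206.1] [ 0.534  -0.3369  0.0367] [ 0.538  -0.3247  0.0492]
orange 19 [383.2 227.7] [ 0.4723 -0.3211  0.0333] [ 0.4773 -0.3083  0.0373]
red 38 [257
[... 512 characters left out ...]
 (array([620.5, -26.4]), 54.5, 15.9, -78.3, 107) mean [ 0.6187 -0.0225  0.0756]
tray (array([480.9, 261.6]), 167.3, 166.7, 7.8, 704) mean [0.457  0.2646 0.0256]
stand (array([ 500.5, -326.9]), 125.9, 41.1, -12.6, 418) mean [ 0.4999 -0.3256  0.0294]
green (array([587. , -22.2]), 190.4, 23.1, -75.7, 353) [ 0.5841 -0.0163  0.0441]
yellow 12 [336.2 171.6] [ 0.5562 -0.3429  0.0363] [ 0.5614 -0.3257  0.0388]
yellow 16 [364.3 190.5] [ 0.4454 -0.3172  0.0361] [ 0.4504 -0.3021  0.039 ]
orange 25 [341.9 176.2] [ 0.5325 -0.3369  0.0338] [ 0.5401 -0.3231  0.0366]
orange 21 [357.3 187.4] [ 0.4709 -0.3223  0.0315] [ 0.4786 -0.3099  0.0355]
red 83 [262.6 246.1] [0.5218 0.042  0.0586] [0.5304 0.0489 0.0769]
```

```bash
python3 - <<'E'
from h import *
from scipy.optimize import minimize
for n in("top","side"):
    im=cv2.imread(f"pics/{n}0.png"); d=np.load(f"{n}0.npy"); C=cloud(n,d); hsv=cv2.cvtColor(im,cv2.COLOR_BGR2HSV)
    Z=C[...,2]; H,S,V=[hsv[...,i].astype(int) for i in range(3)]
    a=np.deg2rad(14); L=(C[...,:2]-[.595,-.02])@np.array([[np.cos(a),-np.sin(a)],[np.sin(a),np.cos(a)]])
    X,Y=L[...,0],L[...,1]
    m=(X>.035)&(X<.09)&(abs(Y)<.12)&(abs(Z-.044)<.006)&(S<110)&(d>0)
    k,l,st,ce=cv2.connectedComponentsWithStats(m.astype(np.uint8)); i=1+np.argmax(st[1:,4])
    print(n,"fixed jaw",rect(C[l==i]),C[l==i].mean(0).round(4), "local",np.percentile(X[l==i],[2,98]).round(4),np.percentile(Y[l==i],[1,99]).round(4))
    g=(H>50)&(H<90)&(S>70)&(abs(X)<.05)&(abs(Z-.044)<.004)&(d>0); print("green local",np.percentile(X[g],[2,98]).round(4),np.percentile(Y[g],[1,99]).round(4))
    # line slope of jaws
    for M in(l==i,g): print("slope deg",np.rad2deg(np.polyfit(Y[M],X[M],1)[0]).round(2))
    # plate: low saturation region near
    q=atz(n,np.c_[np.mgrid[:420,:560][1].ravel(),np.mgrid[:420,:560][0].ravel()],.008).reshape(420,560,3)
    m=(np.hypot(q[...,0]-.462,q[...,1]+.203)<.075)&((S<70)|(V<45))
    m=cv2.morphologyEx(m.astype(np.uint8),cv2.MORPH_CLOSE,np.ones((3,3)))
    k,l,st,ce=cv2.connectedComponentsWithStats(m); i=1+np.argmax(st[1:,4]); print("plate",rect(q[l==i]),q[l==i].mean(0).round(4))
E
```

```text
top fixed jaw (array([652.2,  -7. ]), 188.3, 24.6, -76.7, 464) [ 0.652  -0.0059  0.0444] local [0.0476 0.0701] [-0.0932  0.0907]
green local [-0.0161  0.004 ] [-0.0939  0.0919]
slope deg 0.73
slope deg 0.19
plate (array([ 460.6, -197.2]), 101.8, 52.4, -23.0, 623) [ 0.4605 -0.1973  0.008 ]
side fixed jaw (array([645.8,  -8.9]), 189.9, 32.7, -75.8, 410) [0.6472 0.0015 0.0437] local [0.0441 0.0674] [-0.0951  0.0918]
green local [-0.0192 -0.    ] [-0.0904  0.0912]
slope deg -0.27
slope deg 0.26
plate (array([ 457.2, -195.5]), 105.7, 54.5, -22.5, 512) [ 0.4563 -0.1944  0.008 ]
```

Request:
carry_out(series="0.026 0.05 -0.003 9; 0.026 0.05 -0.003 9; 0.026 0.05 -0.003 9; 0.026 0.05 -0.003 9; 0.026 0.05 -0.003 9; 0.026 0.05 -0.003 9; 0.026 0.05 -0.003 9; 0.026 0.05 -0.003 9; 0.026 0.05 -0.003 9; 0.026 0.05 -0.003 9; 0.026 0.05 -0.003 0; 0.026 0.05 -0.003 0; 0.026 0.05 -0.003 0; 0.026 0.0455 -0.003 0; 0 0 0 0; 0 0 0 0", jaw=-0.06, grip_force=40)

```text
time: 3.1
tool_pos: [0.5246, 0.0398, 0.2031]
tcp_rot: [-1.937, -2.473, 0.002]
wrist_force: [-0.3, 0.3, 0.7]
width: 0.469
grip_force: 0.0
```

Request:
carry_out(series="0 0 -0.04 0; 0 0 -0.04 0; 0 0 -0.03 0; 0 0 -0.015 0; 0 0 -0.01 0; 0 0 -0.006 0; 0 0 0 0")

```text
time: 3.98
tool_pos: [0.5254, 0.0399, 0.0627]
tcp_rot: [1.938, 2.472, 0.001]
wrist_force: [-0.3, 0.2, -0.2]
width: 0.47
grip_force: 0.0
```

Request:
carry_out(series="0 0 0 0; 0 0 0 0; 0 0 0 0; 0 0 0 0", jaw=-1)

```text
time: 4.47
tool_pos: [0.5256, 0.0401, 0.0632]
tcp_rot: [1.938, 2.472, 0.001]
wrist_force: [-2.4, 0.5, 5.8]
width: 0.195
grip_force: 39.0
```

```bash
python3 - <<'E'
import numpy as np
t=np.deg2rad(np.r_[104.4+np.arange(13)*7.6,196.8]);p=.0757*np.c_[np.cos(t),np.sin(t)]
print("; ".join(f"{a:.4f} {b:.4f} 0 7.6" for a,b in np.diff(p,axis=0)))
E
```

```text
-0.0095 -0.0031 0 7.6; -0.0090 -0.0044 0 7.6; -0.0084 -0.0055 0 7.6; -0.0076 -0.0066 0 7.6; -0.0066 -0.0075 0 7.6; -0.0056 -0.0083 0 7.6; -0.0044 -0.0090 0 7.6; -0.0032 -0.0095 0 7.6; -0.0019 -0.0098 0 7.6; -0.0006 -0.0100 0 7.6; 0.0007 -0.0100 0 7.6; 0.0021 -0.0098 0 7.6; 0.0004 -0.0015 0 7.6
```

Request:
carry_out(series="-0.0095 -0.0031 0 7.6; -0.0090 -0.0044 0 7.6; -0.0084 -0.0055 0 7.6; -0.0076 -0.0066 0 7.6; -0.0066 -0.0075 0 7.6; -0.0056 -0.0083 0 7.6; -0.0044 -0.0090 0 7.6; -0.0032 -0.0095 0 7.6; -0.0019 -0.0098 0 7.6; -0.0006 -0.0100 0 7.6; 0.0007 -0.0100 0 7.6; 0.0021 -0.0098 0 7.6; 0.0004 -0.0015 0 0; 0 0 0 0")

```text
time: 6.22
tool_pos: [0.4715, -0.0551, 0.0632]
tcp_rot: [-0.408, 3.115, 0.001]
wrist_force: [-4.3, 0.1, 8.0]
width: 0.193
grip_force: 40.7
```

Request:
carry_out(series="0.0005 -0.002 0 1; 0.0005 -0.002 0 1; 0 0 0 0")

```text
time: 6.6
tool_pos: [0.4718, -0.0554, 0.0632]
tcp_rot: [0.46, -3.107, -0.011]
wrist_force: [-4.2, 16.4, 11.4]
width: 0.194
grip_force: 41.2
```

Request:
carry_out(series="0 0 0 0; 0 0 0 0; 0 0 0.03 0; 0 0 0.03 0; 0 0 0.03 -9.3; 0.015 0.003 0 -9.3; 0.015 0.003 0 -9.3; 0.02 0.003 0 -9.3; 0.02 0.003 0 -9.3; 0.02 0.003 0 -9.3; 0.02 0.005 0 -9.3; 0.02 0.005 0 -9.3; 0.0175 0.005 0 -9.3; 0 0 0 -9.3; 0 0 0 0", jaw=-0.06)

```text
time: 8.48
tool_pos: [0.6199, -0.0293, 0.1517]
tcp_rot: [-1.932, -2.477, 0.001]
wrist_force: [-0.1, 0.2, 0.7]
width: 0.463
grip_force: 0.0
```

```bash
cat > look.py <<'E'
from h import *
import sys
def grab(n,tag):
    im,d=eyes.read_camera(n); cv2.imwrite(f"pics/{n}{tag}.png",im); np.save(f"{n}{tag}.npy",d)
    return im,d,cloud(n,d),cv2.cvtColor(im,cv2.COLOR_BGR2HSV).astype(int)
E
python3 - <<'E'
from look import *
for n in("top","side"):
    im,d,C,h=grab(n,"1")
    r=((h[...,0]<8)|(h[...,0]>172))&(h[...,1]>150)&(np.hypot(C[...,0]-.5,C[...,1]+.03)<.12)
    print(n,"red",C[r].mean(0).round(4) if r.any() else 0, r.sum())
im=cv2.imread("pics/side1.png"); cv2.imwrite("pics/s1c.png",cv2.resize(im[150:310,170:400],(800,556),interpolation=cv2.INTER_CUBIC))
s=bot.read_state(); print(s["tool_pos"],s["tcp_rot"],s["q"])
E
```

```text
top red [ 0.3962 -0.0263  1.5605] 1
side red [ 0.4698 -0.0509  0.0588] 79
[ 0.61959438 -0.02932523  0.15188782] [-1.93079933e+00 -2.47774976e+00  7.52844088e-04] [-8.73418065e-02  2.34917579e-01  1.81876836e+00 -2.22354478e-04
  1.08848441e+00 -3.34108855e-01]
```

View pics/s1c.png

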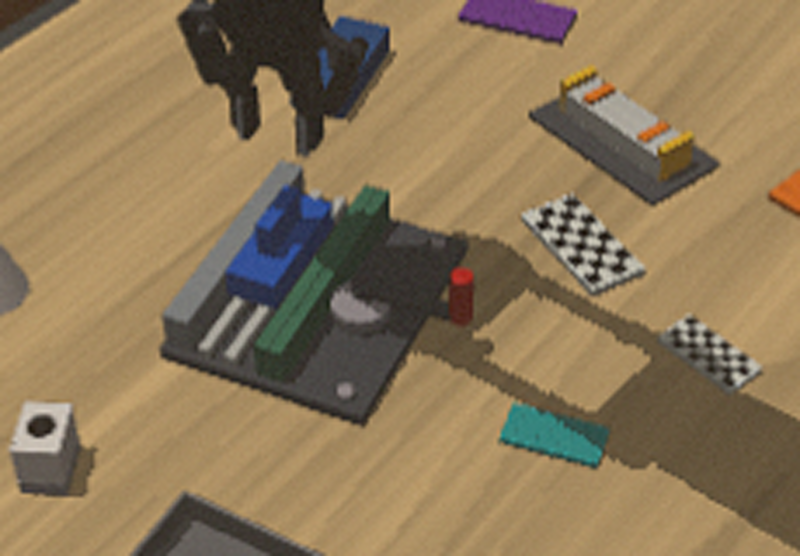

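The side crop shows the lever swung to the vise's -x with the knob at (460,295), the jaw gap open, and the spacer (285,235) still on the parallels.

Request:
carry_out(series="0.0005 0.0035 -0.03 0; 0 0 -0.03 0; 0 0 -0.018 0; 0 0 -0.008 0; 0 0 0 0")

```text
time: 9.2
tool_pos: [0.6203, -0.0256, 0.0662]
tcp_rot: [-1.934, -2.476, 0.0]
wrist_force: [0.5, -0.2, -0.4]
width: 0.466
grip_force: 0.0
```

Request:
carry_out(series="0 0 0 0; 0 0 0 0; 0 0 0 0; 0 0 0 0; 0 0 0.02 0; 0 0 0.03 0; 0 0 0.04 0; 0 0 0 0", jaw=-1)

```text
time: 10.2
tool_pos: [0.6231, -0.0257, 0.1611]
tcp_rot: [1.93, 2.47, 0.007]
wrist_force: [0.1, 0.1, -1.4]
width: 0.153
grip_force: 39.7
```

Request:
carry_out(series="-0.02 0.036 0 -0.7; -0.02 0.036 0 -0.7; -0.02 0.036 0 -0.7; -0.02 0.036 0 -0.7; -0.02 0.036 0 -0.7; -0.02 0.036 0 -0.7; -0.02 0.036 0 -0.7; -0.022 0.0335 0 -0.7; 0 0 0 0; 0 0 -0.03 0; 0 0 -0.03 0; 0 0 -0.02 0; 0 0 0 0")

```text
time: 11.82
tool_pos: [0.4563, 0.258, 0.0736]
tcp_rot: [-2.052, -2.376, 0.009]
wrist_force: [-0.2, -0.1, -1.2]
width: 0.158
grip_force: 39.7
```

Request:
carry_out(series="0.002 0.001 -0.012 0; 0 0 -0.006 0; 0 0 -0.003 0; 0 0 -0.002 0; 0 0 0 0")

```text
time: 12.45
tool_pos: [0.4604, 0.2611, 0.0534]
tcp_rot: [2.053, 2.378, 0.0]
wrist_force: [0.5, 0.2, -2.0]
width: 0.159
grip_force: 39.7
```

Request:
carry_out(series="0 0 -0.002 0; 0 0 -0.002 0; 0 0 0 0")

```text
time: 12.82
tool_pos: [0.4606, 0.2611, 0.0497]
tcp_rot: [2.053, 2.378, 0.001]
wrist_force: [-1.0, -0.4, 1.2]
width: 0.158
grip_force: 40.2
```

Request:
carry_out(series="0 0 0 0; 0 0 0 0; 0 0 0.03 0; 0 0 0.04 0; 0 0 0.05 0; 0 -0.06 0.02 0; 0 -0.06 0 0; 0 -0.06 0 0; 0 0 0 0", jaw=0.3)

```text
time: 13.95
tool_pos: [0.4603, 0.0782, 0.1892]
tcp_rot: [2.059, 2.371, -0.001]
wrist_force: [0.5, 1.0, 0.5]
width: 0.646
grip_force: 0.0
```

```bash
cat >> look.py <<'E'
def blocks(tag):
    for n in("top","side"):
        im,d,C,h=grab(n,tag)
        for x,y in((.626,.215),(.563,.369)):
            m=(np.hypot(C[...,0]-x,C[...,1]-y)<.07)&(abs(C[...,2]-.047)<.009)&(d>0)&(h[...,1]<80)
            k,l,st,ce=cv2.connectedComponentsWithStats(m.astype(np.uint8))
            i=1+np.argmax(st[1:,4]) if k>1 else 0
            if i: print(n,rect(C[l==i]),C[l==i].mean(0).round(4))
E
python3 - <<'E'
from look import *
blocks("2")
for n in("top","side"):
    im=cv2.imread(f"pics/{n}2.png"); d=np.load(f"{n}2.npy"); C=cloud(n,d); h=cv2.cvtColor(im,cv2.COLOR_BGR2HSV)
    m=(h[...,0]>100)&(h[...,0]<130)&(h[...,1]>120)&(np.hypot(C[...,0]-.46,C[...,1]-.26)<.12)
    for a,b in((.02,.04),(.05,.07)):
        q=m&(C[...,2]>a)&(C[...,2]<b); print("spacer",rect(C[q]),C[q].mean(0).round(4))
E
```

```text
top (array([628.3, 214.2]), 43.5, 35.6, -56.8, 180) [0.6275 0.2146 0.046 ]
top (array([565.1, 369.6]), 44.8, 34.7, 36.4, 184) [0.5649 0.369  0.0464]
side (array([626.8, 214.4]), 47.7, 33.1, -58.0, 212) [0.6251 0.2165 0.0447]
side (array([562.3, 369.6]), 42.7, 36.7, 34.1, 310) [0.5608 0.3707 0.0451]
spacer (array([460.5, 268.5]), 82.5, 40.4, -81.9, 297) [0.459  0.2702 0.0306]
spacer (array([462.6, 260.9]), 50.9, 14.5, -82.5, 93) [0.4625 0.2607 0.0594]
spacer (array([459.7, 260.3]), 99.8, 41.4, -81.8, 447) [0.454  0.2684 0.0289]
spacer (array([459.9, 260.8]), 52.2, 13.3, -81.8, 129) [0.4596 0.2617 0.0587]
```

Request:
carry_out(series="0.04 0.034 0 5; 0.04 0.034 0 5; 0.04 0.034 0 5; 0.047 0.0345 -0.03 5; 0 0 -0.04 5; 0 0 -0.03 0; 0 0 -0.03 0; 0 0 -0.02 0; 0 0 -0.007 0; 0 0 0 0")

```text
time: 15.3
tool_pos: [0.6252, 0.2172, 0.0335]
tcp_rot: [-1.489, -2.767, -0.0]
wrist_force: [0.1, -0.3, 0.2]
width: 0.648
grip_force: 0.0
```

Request:
carry_out(series="0 0 0 0; 0 0 0 0; 0 0 0 0; 0 0 0 0", jaw=-1)

```text
time: 15.8
tool_pos: [0.6266, 0.2169, 0.0353]
tcp_rot: [1.489, 2.764, 0.004]
wrist_force: [-0.6, 1.0, 5.9]
width: 0.39
grip_force: 41.5
```

Request:
carry_out(series="0 0 0.03 0; 0 0 0.03 0; 0 0 0.03 0; -0.003 -0.027 0 10; -0.004 -0.027 0 10; -0.004 -0.027 0 10; -0.004 -0.027 0 10; -0.004 -0.027 0 10; -0.004 -0.027 0 10; -0.0024 -0.0281 0 10; 0 0 0 0.4; 0 0 0 0; 0 0 0 0")

```text
time: 17.42
tool_pos: [0.5997, 0.0272, 0.1233]
tcp_rot: [0.377, -3.119, -0.0]
wrist_force: [0.8, 0.4, -2.3]
width: 0.391
grip_force: 40.7
```

Request:
carry_out(series="0.0012 -0.0003 -0.02 0; 0 0 -0.02 0; 0 0 -0.012 0; 0 0 -0.004 0; 0 0 0 0")

```text
time: 18.05
tool_pos: [0.6008, 0.0262, 0.067]
tcp_rot: [0.377, -3.118, -0.0]
wrist_force: [0.2, 0.7, -0.9]
width: 0.391
grip_force: 40.6
```

Request:
carry_out(series="0 0 -0.004 0; 0 0 -0.003 0; 0 0 -0.0015 0; 0 0 -0.001 0; 0 0 0 0")

```text
time: 18.68
tool_pos: [0.6009, 0.0262, 0.0579]
tcp_rot: [0.377, -3.119, 0.0]
wrist_force: [-0.1, 0.8, -2.6]
width: 0.385
grip_force: 40.6
```

Request:
carry_out(series="0 0 -0.001 0; 0 0 0 0")

```text
time: 18.92
tool_pos: [0.6012, 0.0261, 0.0573]
tcp_rot: [-0.377, 3.118, -0.0]
wrist_force: [0.2, -0.4, 0.3]
width: 0.389
grip_force: 40.8
```

Request:
carry_out(series="0 0 0 0; 0 0 0 0; 0 0 0 0; 0 0 0.02 0; 0 0 0.03 0; 0 0 0.04 0; 0 0 0.04 0; -0.05 0.04 0 5; -0.05 0.04 0 5; -0.04 0.04 0 5; 0 0.04 0 5; 0 0 0 0", jaw=0.18)

```text
time: 20.42
tool_pos: [0.4634, 0.1865, 0.1889]
tcp_rot: [-0.918, 3.001, 0.001]
wrist_force: [-0.5, -0.5, -0.1]
width: 0.592
grip_force: 0.0
```

```bash
python3 - <<'E'
from look import *
blocks("3")
for n in("top","side"):
    im=cv2.imread(f"pics/{n}3.png"); d=np.load(f"{n}3.npy"); C=cloud(n,d); h=cv2.cvtColor(im,cv2.COLOR_BGR2HSV)
    m=(np.hypot(C[...,0]-.603,C[...,1]-.026)<.06)&(abs(C[...,2]-.068)<.01)&(d>0); print("placed",rect(C[m]),C[m].mean(0).round(4))
cv2.imwrite("pics/t3c.png",cv2.resize(cv2.imread("pics/side3.png")[190:390,130:330],(600,600),interpolation=cv2.INTER_CUBIC))
E
```

```text
top (array([565.2, 369.8]), 45.4, 34.1, 37.8, 181) [0.5647 0.3694 0.0459]
side (array([562.6, 369.4]), 43.1, 36.1, 32.7, 312) [0.5607 0.3705 0.0447]
placed (array([606.5,  28.7]), 45.2, 33.5, 13.1, 192) [0.6056 0.0286 0.0688]
placed (array([584.9,  21.6]), 36.5, 11.0, -58.1, 45) [0.5858 0.0206 0.066 ]
```

View pics/t3c.png

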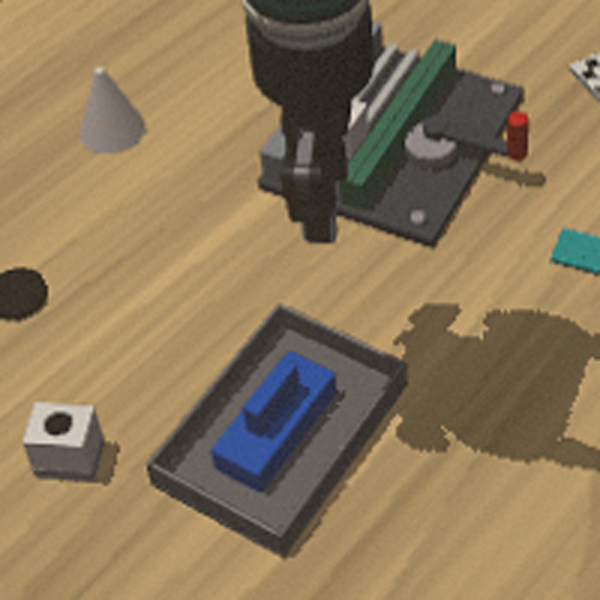

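The side crop shows block 1 in the vise behind the gripper, and the spacer lying flat in the tray (275,420). Block 2 is at (62,440) and has not been disturbed.

Request:
carry_out(series="0.025 0.046 0 0.8; 0.025 0.046 0 0; 0.025 0.046 0 0; 0.0254 0.0451 -0.03 0; 0 0 -0.04 0; 0 0 -0.03 0; 0 0 -0.03 0; 0 0 -0.018 0; 0 0 -0.007 0; 0 0 0 0")

```text
time: 21.78
tool_pos: [0.5643, 0.3671, 0.0322]
tcp_rot: [-0.933, 3.0, -0.0]
wrist_force: [-0.5, -0.3, 0.5]
width: 0.587
grip_force: 0.0
```

Request:
carry_out(series="0 0 0 0; 0 0 0 0; 0 0 0 0; 0 0 0 0", jaw=-1)

```text
time: 22.28
tool_pos: [0.5649, 0.3681, 0.0337]
tcp_rot: [-0.934, 2.997, 0.001]
wrist_force: [0.8, -0.6, 5.7]
width: 0.388
grip_force: 41.4
```

Request:
carry_out(series="0 0 0.04 0; 0 0 0.04 0; 0 0 0.03 0; 0.0075 -0.0535 0 -2.6; 0.0075 -0.0535 0 -2.6; 0.0075 -0.0535 0 -2.6; 0.0075 -0.0535 0 -2.6; 0.0075 -0.0535 0 -2.6; 0.0075 -0.0535 0 -2.6; 0.0075 -0.0535 0 -2.6; 0.0077 -0.0535 0 -2.6; 0 0 0 0; 0 0 0 0; 0 0 0 0")

```text
time: 24.02
tool_pos: [0.6234, -0.0594, 0.1414]
tcp_rot: [0.379, -3.117, -0.001]
wrist_force: [0.3, 0.3, -1.8]
width: 0.39
grip_force: 41.2
```

Request:
carry_out(series="0.001 -0.0005 -0.03 0; 0 0 -0.03 0; 0 0 -0.012 0; 0 0 -0.005 0; 0 0 0 0")

```text
time: 24.65
tool_pos: [0.6255, -0.0608, 0.0656]
tcp_rot: [-0.378, 3.118, -0.0]
wrist_force: [0.3, 0.2, -2.2]
width: 0.389
grip_force: 41.1
```

Request:
carry_out(series="0 0 -0.003 0; 0 0 -0.002 0; 0 0 -0.001 0; 0 0 -0.001 0; 0 0 0 0")

```text
time: 25.28
tool_pos: [0.6249, -0.0612, 0.0579]
tcp_rot: [0.377, -3.119, -0.0]
wrist_force: [-0.2, -0.5, -2.0]
width: 0.393
grip_force: 41.1
```

Request:
carry_out(series="0 0 -0.001 0; 0 0 -0.001 0; 0 0 0 0")

```text
time: 25.65
tool_pos: [0.6249, -0.0611, 0.0559]
tcp_rot: [0.377, -3.119, -0.0]
wrist_force: [0.4, -0.0, -2.6]
width: 0.388
grip_force: 41.3
```

Request:
carry_out(series="0 0 0 0; 0 0 0 0; 0 0 0 0; 0 0 0.02 0; 0 0 0.03 0; 0 0 0.04 0; 0 0 0.04 0; -0.04 -0.05 0 10; -0.04 -0.05 0 10; -0.03 -0.05 0 10; 0 -0.05 0 10; 0 0 0 0; 0 0 0 0", jaw=0.18)

```text
time: 27.28
tool_pos: [0.5411, -0.1723, 0.1733]
tcp_rot: [1.186, -2.818, 0.203]
wrist_force: [-0.3, 0.6, -0.0]
width: 0.591
grip_force: 0.0
```

```bash
python3 - <<'E'
from look import *
for n in("top","side"):
    im,d,C,h=grab(n,"4")
    m=(np.hypot(C[...,0]-.615,C[...,1]+.02)<.12)&(abs(C[...,2]-.068)<.01)&(d>0)&(h[...,1]<90)
    k,l,st,ce=cv2.connectedComponentsWithStats(m.astype(np.uint8))
    for i in range(1,k):
        if st[i,4]>40: print(n,"placed",rect(C[l==i]),C[l==i].mean(0).round(4))
    for r in spot_in(n,"block_a"): print(n,round(r["score"],2),np.round(r["rect"]))
im=cv2.imread("pics/side4.png"); cv2.imwrite("pics/s4c.png",cv2.resize(im[130:400,100:450],(777,600),interpolation=cv2.INTER_CUBIC))
s=bot.read_state(); print(s["tool_pos"],s["tcp_rot"],s["q"])
E
```

```text
top placed (array([628.6, -49.5]), 50.1, 26.8, -11.8, 119) [ 0.6288 -0.0525  0.0682]
top placed (array([606.4,  28.7]), 44.5, 33.6, 13.2, 193) [0.6057 0.0287 0.0683]
top 0.74 [261. 182.  10.  21.]
top 0.7 [291. 174.  11.  22.]
side placed (array([624.9, -60.5]), 46.6, 38.7, 11.3, 186) [ 0.6218 -0.058   0.0666]
side placed (array([603.3,  27.3]), 46.8, 37.3, 12.8, 214) [0.6013 0.0298 0.0664]
side 0.89 [243. 234.  22.  27.]
side 0.58 [259. 210.  24.  21.]
[ 0.54097251 -0.17277652  0.17274143] [ 1.18626432 -2.81719733  0.20384711] [-0.26342601  0.11090471  1.93089665 -0.17313212  1.08565251 -2.55150092]
```

View pics/s4c.png

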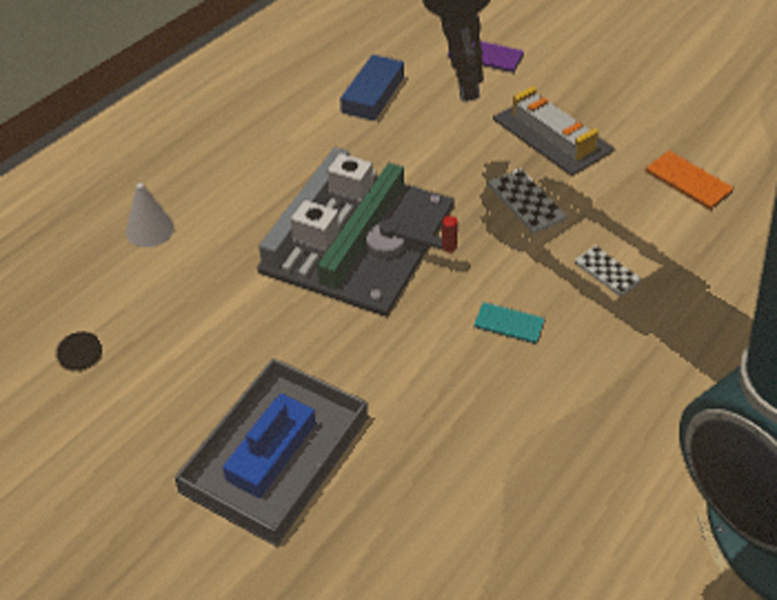

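Request:
carry_out(series="0 0 0 -10; 0 0 0 -10; 0 0 0 -5; 0 0 0 0; 0 0 0 0", jaw=-0.06)

```text
time: 28.1
tool_pos: [0.5407, -0.1726, 0.1722]
tcp_rot: [0.547, -2.981, 0.171]
wrist_force: [1.1, -0.7, 0.7]
width: 0.471
grip_force: 0.0
```

```bash
python3 - <<'E'
from h import *
s=bot.read_state(); R=cv2.Rodrigues(np.array(s["tcp_rot"]))[0]
print(s["tool_pos"],R.round(3).tolist(),np.rad2deg(np.arctan2(R[1,1],R[0,1])),s["q"])
E
```

```text
[ 0.54071351 -0.17263447  0.17221446] [[-0.93, -0.359, -0.083], [-0.347, 0.929, -0.13], [0.124, -0.092, -0.988]] 111.11532423534818 [-0.26654248  0.15189046  1.88553305 -0.16121228  1.15572836 -2.13121013]
```

The side crop shows both blocks upright in the vise (315,225; 350,175), the spacer in the tray and the lever open. My last turn ran joint 6 to its limit and left the tool tilted about 9°. I'll try to level it by nudging against the outer reach limit, clear of everything.

Request:
carry_out(series="0 0 0.01 -9.4; 0 0 0.01 -9.4; 0 0 0.01 -9.4; 0 0 0.01 -9.4; 0.05 -0.016 0 -9.4; 0.05 -0.016 0 -9.4; 0.05 -0.016 0 -9.4; 0.05 -0.016 0 -9.4; 0.05 -0.016 0 0; 0.05 -0.016 0 0; 0 0 0 0; 0 0 0 0")

```text
time: 29.6
tool_pos: [0.8402, -0.2683, 0.2105]
tcp_rot: [-1.366, -2.655, 0.038]
wrist_force: [0.1, 0.3, 0.8]
width: 0.467
grip_force: 0.0
```

```bash
cat > st.py <<'E'
from h import *
s=bot.read_state(); R=cv2.Rodrigues(np.array(s["tcp_rot"]))[0]; p=np.array(s["tool_pos"])
az=np.arctan2(p[1],p[0]); t=R[:2,2]
print(p.round(4),"r",np.hypot(*p[:2]).round(4),"az",np.rad2deg(az).round(1),"tilt out/left",np.round([t@[np.cos(az),np.sin(az)],t@[-np.sin(az),np.cos(az)]],4),"phi",np.rad2deg(np.arctan2(R[1,1],R[0,1])).round(2),"q",np.round(s["q"],3))
E
python3 st.py
```

```text
[ 0.8402 -0.2683  0.2105] r 0.882 az -17.7 tilt out/left [-0.1566  0.0006] phi 35.9 q [-0.336  0.812  0.87  -0.004  1.617 -0.957]
```

Request:
carry_out(series="0.0286 -0.0092 0 0; 0.019 -0.006 0 0; 0.0095 -0.003 0 0; 0.0095 -0.003 0 0; 0.0095 -0.003 0 0; 0 0 0 0")

```text
time: 30.35
tool_pos: [0.9166, -0.2926, 0.2144]
tcp_rot: [-1.368, -2.659, 0.037]
wrist_force: [-0.0, -0.2, 1.3]
width: 0.472
grip_force: 0.0
```

```bash
python3 st.py
```

```text
[ 0.9166 -0.2926  0.2144] r 0.9622 az -17.7 tilt out/left [-0.1524  0.0006] phi 35.86 q [-0.334  1.067  0.422 -0.003  1.806 -0.955]
```

q3 is nearing its 0.31 limit; I'll keep nudging.

Request:
carry_out(series="0.0095 -0.003 0 0; 0.0095 -0.003 0 0; 0.0095 -0.003 0 0; 0 0 0 0")

```text
time: 30.85
tool_pos: [0.9318, -0.2974, 0.2086]
tcp_rot: [-1.373, -2.668, 0.035]
wrist_force: [-0.3, 0.4, -0.1]
width: 0.473
grip_force: 0.0
```

```bash
python3 st.py
```

```text
[ 0.9318 -0.2974  0.2086] r 0.9782 az -17.7 tilt out/left [-0.1423  0.0006] phi 35.8 q [-0.333  1.131  0.314 -0.003  1.839 -0.954]
```

Request:
carry_out(series="0.019 -0.006 0.006 0; 0.019 -0.006 0.006 0; 0.019 -0.006 0.006 0; 0.019 -0.006 0.006 0; 0 0 0 0")

```text
time: 31.48
tool_pos: [0.9479, -0.3023, 0.2146]
tcp_rot: [-1.399, -2.718, 0.021]
wrist_force: [0.6, -0.7, -0.1]
width: 0.471
grip_force: 0.0
```

```bash
python3 st.py
```

```text
[ 0.9479 -0.3023  0.2146] r 0.995 az -17.7 tilt out/left [-0.0855  0.0007] phi 35.62 q [-3.330e-01  1.125e+00  3.120e-01 -1.000e-03  1.791e+00 -9.530e-01]
```

Request:
carry_out(series="0.019 -0.006 0.006 0; 0.019 -0.006 0.006 0; 0.019 -0.006 0.006 0; 0.019 -0.006 0.006 0; 0.019 -0.006 0.006 0; 0 0 0 0; 0 0 0 0")

```text
time: 32.35
tool_pos: [0.968, -0.3084, 0.221]
tcp_rot: [-1.431, -2.779, 0.003]
wrist_force: [0.5, 0.3, 0.4]
width: 0.469
grip_force: 0.0
```

```bash
python3 st.py
```

```text
[ 0.968  -0.3084  0.221 ] r 1.016 az -17.7 tilt out/left [-0.0158  0.0007] phi 35.52 q [-0.333  1.117  0.312  0.     1.728 -0.953]
```

Request:
carry_out(series="0.019 -0.006 0.006 0; -0.03 0.012 -0.005 0; -0.03 0.012 -0.005 0; -0.05 0.025 0 7.1; -0.05 0.025 0 7.1; -0.05 0.025 0 7.1; -0.05 0.025 0 7.1; -0.05 0.025 0 7.1; -0.05 0.025 0 7.1; -0.05 0.025 0 7.1; -0.05 0.025 0 7.1; -0.04 0.028 0 7.1; 0 0 0 7.1; 0 0 0 0; 0 0 0 0")

```text
time: 34.22
tool_pos: [0.4729, -0.0579, 0.2129]
tcp_rot: [0.448, -3.109, 0.001]
wrist_force: [0.1, -0.3, -0.3]
width: 0.469
grip_force: 0.0
```

```bash
python3 st.py
```

```text
[ 0.4729 -0.0579  0.2129] r 0.4765 az -7.0 tilt out/left [ 0.     -0.0009] phi 106.39 q [-1.740e-01 -9.400e-02  2.052e+00 -1.000e-03  1.184e+00 -2.030e+00]
```

```bash
cat >> look.py <<'E'
def placed(tag):
    for n in("top","side"):
        im,d,C,h=grab(n,tag)
        m=(np.hypot(C[...,0]-.615,C[...,1]+.02)<.12)&(abs(C[...,2]-.068)<.008)&(d>0)&(h[...,1]<90)
        k,l,st,ce=cv2.connectedComponentsWithStats(m.astype(np.uint8))
        for i in range(1,k):
            if st[i,4]>40: print(n,"placed",rect(C[l==i]),C[l==i].mean(0).round(4))
E
python3 -c "
from look import *
placed('5')"
```

```text
top placed (array([627.3, -59.2]), 44.2, 34.0, 13.3, 184) [ 0.6272 -0.0593  0.0683]
top placed (array([602.1,  53.9]), 43.7, 33.9, 7.1, 185) [0.6022 0.054  0.0684]
side placed (array([624.5, -60.1]), 45.7, 37.2, 14.4, 179) [ 0.6224 -0.0587  0.0672]
side placed (array([599.3,  51.8]), 44.8, 36.8, 5.6, 205) [0.598  0.054  0.0669]
```

Request:
carry_out(series="-0.001 0.002 -0.05 0; 0 0 -0.05 0; 0 0 -0.03 0; 0 0 -0.013 0; 0 0 -0.007 0; 0 0 0 0")

```text
time: 35.08
tool_pos: [0.4721, -0.0559, 0.0629]
tcp_rot: [0.451, -3.109, 0.001]
wrist_force: [0.6, 0.3, -0.1]
width: 0.467
grip_force: 0.0
```

Block 1 was knocked: it moved about 25 mm along the jaws and turned about 7°. I'll regrip it and set it square before locking.

Request:
carry_out(series="0 0 0.05 0; 0 0 0.05 0; 0.032 0.027 0 -2.5; 0.032 0.027 0 -2.5; 0.032 0.027 0 -2.5; 0.0326 0.0278 0 -2.5; 0 0 0 0; 0 0 -0.04 0; 0 0 -0.03 0; 0 0 0 0", jaw=0.18)

```text
time: 36.33
tool_pos: [0.5971, 0.0524, 0.0904]
tcp_rot: [0.178, -3.13, 0.001]
wrist_force: [-1.2, 0.7, 0.5]
width: 0.589
grip_force: 0.0
```

```bash
python3 st.py; python3 -c "
from look import *
placed('6')"
```

```text
[0.5971 0.0524 0.0904] r 0.5994 az 5.0 tilt out/left [-0.0069 -0.0003] phi 96.51 q [ 4.600e-02  2.670e-01  1.905e+00 -1.000e-03  9.760e-01 -1.638e+00]
top placed (array([627.2, -59.2]), 44.0, 33.7, 13.6, 187) [ 0.6271 -0.059   0.0687]
side placed (array([623.5, -60.5]), 43.7, 34.8, 14.0, 174) [ 0.6214 -0.0589  0.0671]
side placed (array([596.8,  51.9]), 40.1, 35.7, 7.0, 148) [0.592  0.0512 0.0671]
```

Request:
carry_out(series="0.001 0 -0.015 0; 0 0 -0.012 0; 0 0 -0.006 0; 0 0 0 0")

```text
time: 36.92
tool_pos: [0.6001, 0.0531, 0.0584]
tcp_rot: [0.179, -3.133, 0.001]
wrist_force: [0.2, 0.3, -0.4]
width: 0.588
grip_force: 0.0
```

Request:
carry_out(series="0 0 0 0; 0 0 0 0; 0 0 0 0; 0 0 0 0; 0 0 0.005 0; 0 0 0.005 0; 0 0 0 0", jaw=-1)

```text
time: 37.8
tool_pos: [0.601, 0.0531, 0.0698]
tcp_rot: [0.179, -3.135, 0.0]
wrist_force: [0.8, 0.3, -1.6]
width: 0.394
grip_force: 41.3
```

```bash
python3 st.py
```

```text
[0.601  0.0531 0.0698] r 0.6033 az 5.1 tilt out/left [-0.0012 -0.0003] phi 96.52 q [ 0.047  0.295  1.913 -0.     0.934 -1.637]
```

Request:
carry_out(series="0 0 0.025 0; 0.0013 -0.013 0 3.7; 0.0014 -0.0126 0 3.6; 0 0 0 0; 0 0 -0.015 0; 0 0 -0.01 0; 0 0 0 0")

```text
time: 38.67
tool_pos: [0.6018, 0.0279, 0.0671]
tcp_rot: [0.378, -3.113, -0.0]
wrist_force: [-0.8, 0.3, -2.2]
width: 0.388
grip_force: 41.3
```

```bash
python3 st.py
```

```text
[0.6018 0.0279 0.0671] r 0.6025 az 2.7 tilt out/left [-0.0055 -0.0003] phi 103.83 q [ 5.000e-03  3.000e-01  1.913e+00 -1.000e-03  9.340e-01 -1.807e+00]
```

Request:
carry_out(series="0.0005 0 -0.005 0; 0 0 -0.003 0; 0 0 -0.001 0; 0 0 0 0; 0 0 0 0")

```text
time: 39.3
tool_pos: [0.6043, 0.0275, 0.0606]
tcp_rot: [0.378, -3.118, 0.001]
wrist_force: [0.9, 0.4, -2.2]
width: 0.386
grip_force: 41.3
```

Request:
carry_out(series="0 0 0 0; 0 0 0 0; 0 0 0 0; 0 0 0.03 0; 0 0 0.03 0; 0 0 0.04 0; -0.033 -0.021 0 0.8; -0.033 -0.021 0 0.7; -0.033 -0.021 0 0.7; -0.0328 -0.0205 0 0.7; 0 0 0 0; 0 0 0 0", jaw=0.18)

```text
time: 40.8
tool_pos: [0.473, -0.056, 0.1609]
tcp_rot: [-0.456, 3.108, -0.001]
wrist_force: [1.0, -0.8, 0.3]
width: 0.59
grip_force: 0.0
```

```bash
python3 st.py; python3 -c "
from look import *
placed('7')"
```

```text
[ 0.473  -0.056   0.1609] r 0.4763 az -6.8 tilt out/left [ 0.0004 -0.0006] phi 106.68 q [-1.700e-01 -4.500e-02  2.107e+00 -1.000e-03  1.078e+00 -2.031e+00]
top placed (array([627.4, -59.1]), 44.2, 33.7, 13.4, 185) [ 0.627  -0.059   0.0684]
top placed (array([605.6,  28.7]), 43.8, 33.8, 14.4, 189) [0.6054 0.0287 0.0686]
side placed (array([624.3, -61.3]), 46.3, 38.1, 15.5, 179) [ 0.6222 -0.0586  0.0672]
side placed (array([601.9,  27.4]), 44.5, 38.0, 11.9, 207) [0.6006 0.0292 0.0672]
```

Request:
carry_out(series="-0.0005 0.0005 -0.04 0; 0 0 -0.04 0; 0 0 -0.018 0; 0 0 0 0", jaw=-0.06)

```text
time: 41.4
tool_pos: [0.4709, -0.0548, 0.0606]
tcp_rot: [0.457, -3.103, -0.001]
wrist_force: [0.1, 0.3, 0.8]
width: 0.47
grip_force: 0.0
```

Request:
carry_out(series="0 0 0 0; 0 0 0 0; 0 0 0 0; 0 0 0 0", jaw=-1, grip_force=50)

```text
time: 41.9
tool_pos: [0.473, -0.0548, 0.0636]
tcp_rot: [-0.456, 3.107, 0.0]
wrist_force: [-0.6, 4.6, 0.2]
width: 0.189
grip_force: 48.8
```

```bash
python3 - <<'E'
import numpy as np
t=np.deg2rad(np.r_[196.8-np.arange(13)*7.6,104.0]);p=.0757*np.c_[np.cos(t),np.sin(t)]
print("; ".join(f"{a:.4f} {b:.4f} 0 -7.6" for a,b in np.diff(p,axis=0)))
E
```

```text
-0.0023 0.0098 0 -7.6; -0.0009 0.0100 0 -7.6; 0.0004 0.0100 0 -7.6; 0.0017 0.0099 0 -7.6; 0.0030 0.0096 0 -7.6; 0.0042 0.0091 0 -7.6; 0.0054 0.0085 0 -7.6; 0.0065 0.0077 0 -7.6; 0.0074 0.0067 0 -7.6; 0.0083 0.0057 0 -7.6; 0.0089 0.0046 0 -7.6; 0.0095 0.0033 0 -7.6; 0.0020 0.0005 0 -7.6
```

Request:
carry_out(series="-0.0023 0.0098 0 -7.6; -0.0009 0.0100 0 -7.6; 0.0004 0.0100 0 -7.6; 0.0017 0.0099 0 -7.6; 0.0030 0.0096 0 -7.6; 0.0042 0.0091 0 -7.6; 0.0054 0.0085 0 -7.6; 0.0065 0.0077 0 -7.6; 0.0074 0.0067 0 -7.6; 0.0083 0.0057 0 -7.6; 0.0089 0.0046 0 -7.6; 0.0095 0.0033 0 -7.6; 0.0010 0.0002 0 0; 0 0 0 0; 0 0 0 0")

```text
time: 43.78
tool_pos: [0.5266, 0.0388, 0.0636]
tcp_rot: [1.897, 2.501, 0.004]
wrist_force: [4.0, -4.8, 0.2]
width: 0.188
grip_force: 49.8
```

```bash
python3 st.py
```

```text
[0.5266 0.0388 0.0636] r 0.528 az 4.2 tilt out/left [0.0036 0.0001] phi 15.65 q [ 0.026  0.173  2.081  0.     0.883 -0.247]
```

Request:
carry_out(series="0.002 0.0005 0 -1; 0.002 0.0005 0 -1; 0 0 0 0; 0 0 0 0")

```text
time: 44.28
tool_pos: [0.5281, 0.0392, 0.0635]
tcp_rot: [-1.94, -2.47, 0.003]
wrist_force: [-4.0, -5.9, 8.7]
width: 0.193
grip_force: 50.5
```

Request:
carry_out(series="0.002 0.0005 0 0; 0.001 0.0003 0 0; 0 0 0 0; 0 0 0 0")

```text
time: 44.78
tool_pos: [0.5283, 0.0393, 0.0634]
tcp_rot: [-1.937, -2.467, 0.01]
wrist_force: [-12.6, -9.5, 17.0]
width: 0.189
grip_force: 51.5
```

Request:
carry_out(series="-0.003 -0.0008 0 0; 0 0 0 0; 0 0 0.03 0; 0 0 0.04 0; 0 0 0.05 0; -0.03 0.05 0 0; -0.03 0.05 0 0; 0 0.05 0 0; 0 0 0 0", jaw=-0.06)

```text
time: 45.9
tool_pos: [0.4684, 0.1938, 0.1826]
tcp_rot: [-1.937, -2.471, -0.004]
wrist_force: [-0.3, -0.6, -0.6]
width: 0.468
grip_force: 0.0
```

```bash
cat >> look.py <<'E'
def plate(n,im,z,x,y,r=.075):
    h=cv2.cvtColor(im,cv2.COLOR_BGR2HSV).astype(int)
    v,u=np.mgrid[:420,:560]; q=atz(n,np.c_[u.ravel(),v.ravel()],z).reshape(420,560,3)
    m=(np.hypot(q[...,0]-x,q[...,1]-y)<r)&((h[...,1]<70)|(h[...,2]<45))
    m=cv2.morphologyEx(m.astype(np.uint8),cv2.MORPH_CLOSE,np.ones((3,3)))
    k,l,st,ce=cv2.connectedComponentsWithStats(m); i=1+np.argmax(st[1:,4]); print(n,"plate",rect(q[l==i]),q[l==i].mean(0).round(4))
E
python3 - <<'E'
from look import *
placed('8')
for n in("top","side"):
    im=cv2.imread(f"pics/{n}8.png"); plate(n,im,.008,.46,-.197)
    C=cloud(n,np.load(f"{n}8.npy")); h=cv2.cvtColor(im,cv2.COLOR_BGR2HSV)
    r=((h[...,0]<8)|(h[...,0]>172))&(h[...,1]>150)&(np.hypot(C[...,0]-.53,C[...,1]-.03)<.1); print("red",C[r].mean(0).round(4))
cv2.imwrite("pics/t8c.png",cv2.resize(cv2.imread("pics/top8.png")[130:270,220:420],(800,560),interpolation=cv2.INTER_CUBIC))
E
```

```text
top placed (array([631.5, -58.2]), 45.4, 33.7, 13.1, 185) [ 0.6309 -0.0584  0.0683]
top placed (array([610. ,  29.6]), 45.0, 33.5, 12.9, 185) [0.6096 0.0296 0.0686]
side placed (array([627.1, -59.8]), 44.8, 36.4, 12.5, 157) [ 0.6248 -0.0592  0.0673]
top plate (array([ 460.4, -197.5]), 102.0, 52.0, -23.4, 622) [ 0.4605 -0.1975  0.008 ]
red [0.5282 0.0393 0.0645]
side plate (array([ 457.3, -195.4]), 105.8, 54.6, -22.9, 512) [ 0.4563 -0.1943  0.008 ]
red [0.5223 0.0417 0.0515]
```

View pics/t8c.png

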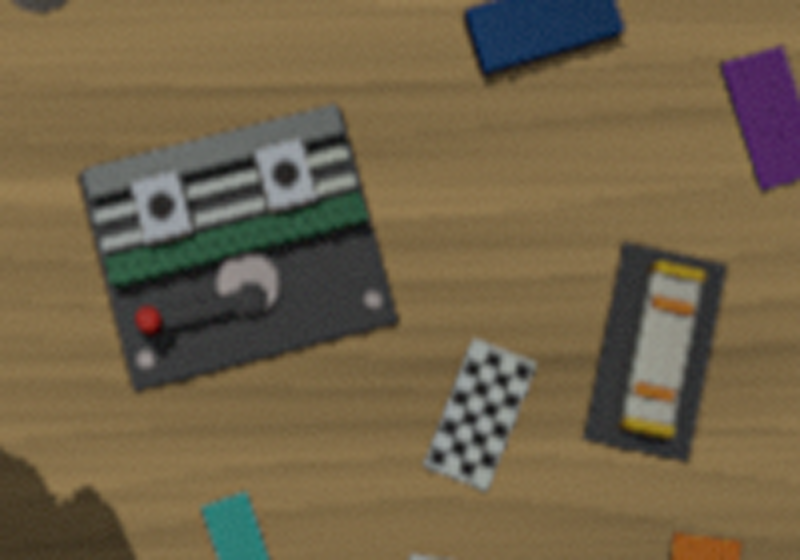

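The crop shows the lever locked, with the knob at (148,320). Both blocks are square between the jaws (160,205; 287,172). The plate at (480,415) and the empty stand at (655,350) are undisturbed.

Request:
carry_out(series="-0.001 -0.056 0 7.6; -0.001 -0.056 0 7.6; -0.001 -0.056 0 7.6; -0.002 -0.056 0 7.6; -0.002 -0.056 0 7.6; -0.001 -0.056 0 7.6; -0.0014 -0.0548 0 7.6; 0 0 -0.04 0; 0 0 -0.04 0; 0 0 -0.04 0; 0 0 -0.03 0; 0 0 0 0; 0 0 0 0", jaw=0.65)

```text
time: 47.62
tool_pos: [0.4598, -0.2012, 0.0333]
tcp_rot: [-0.636, -3.076, 0.0]
wrist_force: [0.6, -0.6, 0.2]
width: 0.825
grip_force: 0.0
```

```bash
python3 st.py
```

```text
[ 0.4598 -0.2012  0.0333] r 0.5019 az -23.6 tilt out/left [-0.0004 -0.0003] phi 66.65 q [-4.620e-01  1.770e-01  2.149e+00 -1.000e-03  8.170e-01 -1.625e+00]
```

Request:
carry_out(series="-0.0008 0.0042 -0.01 0; 0 0 -0.006 0; 0 0 -0.003 0; 0 0 0 0; 0 0 0 0")

```text
time: 48.25
tool_pos: [0.4588, -0.196, 0.0135]
tcp_rot: [-0.633, -3.076, 0.0]
wrist_force: [0.6, -0.0, -0.6]
width: 0.822
grip_force: 0.0
```

Request:
carry_out(series="0 0 0 0; 0 0 0 0; 0 0 0 0; 0 0 0 0", jaw=-1, grip_force=30)

```text
time: 48.75
tool_pos: [0.459, -0.1962, 0.0139]
tcp_rot: [-0.634, -3.076, 0.0]
wrist_force: [-1.7, -0.7, 6.0]
width: 0.57
grip_force: 31.5
```

Request:
carry_out(series="0 0 0.03 0; 0 0 0.04 0; 0 0 0.03 0; 0.0145 -0.044 0 3.4; 0.0145 -0.044 0 3.4; 0.0145 -0.0436 0 3.4; 0 0 0 0; 0 0 -0.02 0; 0 0 -0.015 0; 0 0 0 0; 0 0 0 0")

```text
time: 50.12
tool_pos: [0.502, -0.3269, 0.078]
tcp_rot: [-0.357, -3.119, -0.0]
wrist_force: [-0.0, 0.7, -1.4]
width: 0.572
grip_force: 31.9
```

```bash
python3 st.py; python3 - <<'E'
from look import *
for n in("top","side"):
    im0=cv2.imread(f"pics/{n}8.png"); d=np.load(f"{n}8.npy"); C=cloud(n,d); h=cv2.cvtColor(im0,cv2.COLOR_BGR2HSV)
    m=(h[...,0]>20)&(h[...,0]<32)&(h[...,1]>150)&(np.hypot(C[...,0]-.502,C[...,1]+.328)<.09)&(C[...,2]>.034)&(d>0)
    # yellow, intersected at z=.038
    v,u=np.nonzero(m); Q=atz(n,np.c_[u,v],.038); print(n,"stops",rect(Q)); a=Q[:,0]>.5; print(Q[a].mean(0).round(4),Q[~a].mean(0).round(4))
    im,d,C,h=grab(n,"9")
    cv2.imwrite(f"pics/{n}9c.png",cv2.resize((im[150:270,330:450] if n=="top" else im[130:250,290:410]),(600,600),interpolation=cv2.INTER_CUBIC))
E
```

```text
[ 0.502  -0.3269  0.078 ] r 0.599 az -33.1 tilt out/left [-0.002  -0.0007] phi 76.96 q [-6.180e-01  2.790e-01  1.917e+00 -1.000e-03  9.480e-01 -1.961e+00]
top stops (array([ 504.3, -328.7]), 122.4, 33.7, -13.5, 52)
[ 0.5602 -0.3414  0.038 ] [ 0.4476 -0.3146  0.038 ]
side stops (array([ 499.4, -328.3]), 119.2, 35.9, -15.3, 28)
[ 0.5553 -0.3408  0.038 ] [ 0.4445 -0.3136  0.038 ]
```

View pics/top9c.png

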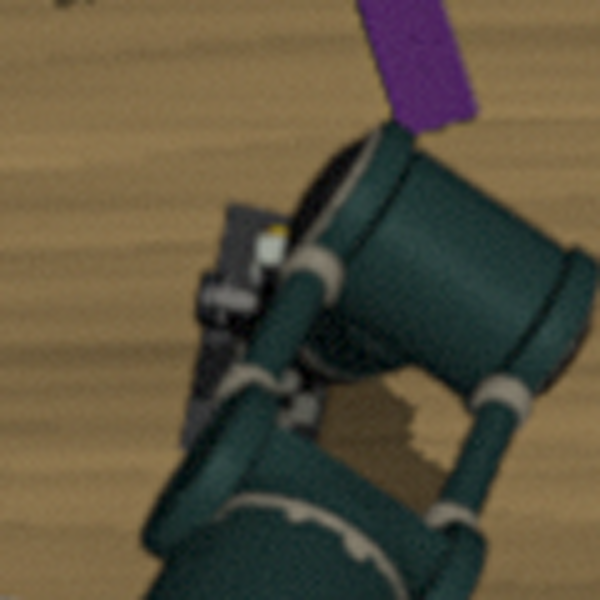

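View pics/side9c.png

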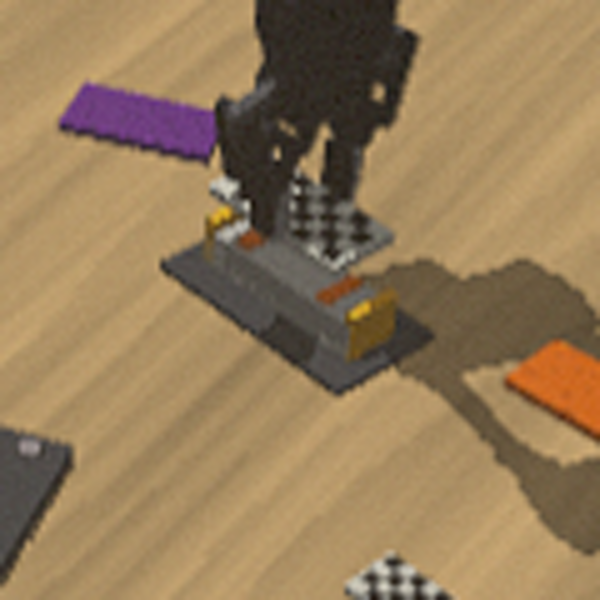

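```bash
python3 - <<'E'
from look import *
a=np.deg2rad(-13.1);u=np.array([np.cos(a),np.sin(a)]);w=np.array([-u[1],u[0]])
T=np.array([.502,-.3269])
for s in(-1,1): print("pred",s,[(proj("side",[*(T-.05*u+s*.025*w),.0725])[0]-[290,130]).round(1)*5])
im=cv2.imread("pics/side9.png"); d=np.load("side9.npy"); C=cloud("side",d)
m=(abs(C[...,2]-.0725)<.006)&(np.hypot(C[...,0]-T[0],C[...,1]-T[1])<.075)&(d>0)
L=(C[m][:,:2]-T); x=L@u; y=L@w
print("long local",np.percentile(x,[1,3,50,97,99]).round(4),np.percentile(y,[1,99]).round(4))
E
```

```text
pred -1 [array([396. , 230.5])]
pred 1 [array([333.5, 266. ])]
long local [-0.0504 -0.0493 -0.0154  0.0433  0.0473] [-0.0292  0.0369]
```

The crops show the plate held level over the stand. The near stop (370,325 in the side crop) and both orange bars are visible, and the alignment agrees to about 1 mm.

Request:
carry_out(series="0.0002 -0.0007 -0.012 -0.4; 0 0 -0.008 0; 0 0 -0.004 0; 0 0 0 0; 0 0 0 0")

```text
time: 50.85
tool_pos: [0.5025, -0.3284, 0.0545]
tcp_rot: [-0.369, -3.119, 0.0]
wrist_force: [0.5, 0.7, -0.7]
width: 0.574
grip_force: 31.9
```

Request:
carry_out(series="0 0 -0.0015 0; 0 0 -0.001 0; 0 0 -0.001 0; 0 0 0 0")

```text
time: 51.35
tool_pos: [0.5023, -0.3282, 0.0508]
tcp_rot: [-0.369, -3.118, -0.0]
wrist_force: [-1.3, 0.3, -1.3]
width: 0.568
grip_force: 31.9
```

Request:
carry_out(series="0 0 -0.0015 0; 0 0 -0.0015 0; 0 0 0 0; 0 0 0 0", grip_force=60)

```text
time: 51.85
tool_pos: [0.5025, -0.3284, 0.0481]
tcp_rot: [-0.369, -3.119, 0.0]
wrist_force: [-1.0, 0.8, 3.0]
width: 0.557
grip_force: 63.3
```

Request:
carry_out(series="0 0 -0.0015 0; 0 0 -0.0015 0; 0 0 -0.001 0; 0 0 0 0; 0 0 0 0")

```text
time: 52.48
tool_pos: [0.5026, -0.3284, 0.0445]
tcp_rot: [-0.369, -3.119, 0.0]
wrist_force: [-2.6, 1.2, 5.8]
width: 0.557
grip_force: 63.7
```

Request:
carry_out(series="0 0 -0.001 0; 0 0 -0.001 0; 0 0 0 0; 0 0 0 0")

```text
time: 52.98
tool_pos: [0.5026, -0.3284, 0.0441]
tcp_rot: [-0.369, -3.118, 0.0]
wrist_force: [-5.2, 2.8, 16.4]
width: 0.56
grip_force: 64.8
```

Request:
carry_out(series="0 0 0.0015 0; 0 0 0 0; 0 0 0 0; 0 0 0.03 0; 0 0 0.04 0; 0 0 0.02 0; 0 0 0 0", jaw=0.6)

```text
time: 53.85
tool_pos: [0.5036, -0.3291, 0.135]
tcp_rot: [0.368, 3.118, -0.003]
wrist_force: [-0.3, 0.2, -1.0]
width: 0.797
grip_force: 0.0
```

Request:
carry_out(series="0.015 -0.004 0 0; 0.0162 -0.0035 0 0; 0 0 0 0; 0 0 0 0; 0 0 -0.03 0; 0 0 -0.03 0; 0 0 -0.012 0; 0 0 -0.004 0; 0 0 0 0; 0 0 0 0", jaw=-1, grip_force=30)

```text
time: 55.1
tool_pos: [0.5344, -0.3364, 0.0588]
tcp_rot: [0.369, 3.119, -0.002]
wrist_force: [-0.5, -0.1, -0.0]
width: 0.004
grip_force: 0.0
```

Request:
carry_out(series="0 0 -0.003 0; 0 0 -0.002 0; 0 0 -0.001 0; 0 0 -0.001 0; 0 0 -0.001 0; 0 0 0 0")

```text
time: 55.85
tool_pos: [0.5337, -0.3359, 0.052]
tcp_rot: [-0.368, -3.118, 0.0]
wrist_force: [-6.5, 3.9, 14.9]
width: 0.002
grip_force: 7.5
```

Request:
carry_out(series="0 0 0.02 0; -0.031 0.0075 0 0; -0.0315 0.0075 0 0; 0 0 0 0; 0 0 -0.012 0; 0 0 -0.005 0; 0 0 -0.003 0; 0 0 -0.001 0; 0 0 0 0; 0 0 0 0")

```text
time: 57.1
tool_pos: [0.4717, -0.321, 0.0519]
tcp_rot: [-0.368, -3.117, -0.001]
wrist_force: [-10.0, 6.5, 26.9]
width: -0.0
grip_force: 13.7
```

Both ends are at plate-home height (TCP 52 mm). I'll retreat and check everything.

Request:
carry_out(series="0 0 0.02 0; 0 0 0.04 0; 0 0 0.05 0; -0.01 0.05 0.03 0; -0.01 0.06 0 0; -0.01 0.06 0 0; 0 0.06 0 0; 0 0.06 0 0; 0 0.06 0 0; 0 0.06 0 0; 0 0.06 0 0; 0 0 0 0; 0 0 0 0")

```text
time: 58.72
tool_pos: [0.4412, 0.1494, 0.1882]
tcp_rot: [-0.366, -3.118, 0.001]
wrist_force: [0.2, -0.5, 0.1]
width: 0.003
grip_force: 0.0
```

```bash
python3 - <<'E'
from look import *
placed("10")
a=np.deg2rad(-13.5);u=np.array([np.cos(a),np.sin(a)]);w=np.array([-u[1],u[0]]);O=np.array([.502,-.3278])
for n in("top","side"):
    im=cv2.imread(f"pics/{n}10.png"); C=cloud(n,np.load(f"{n}10.npy")); L=C[...,:2]-O; x=L@u;y=L@w
    for lo,hi in((-.046,-.025),(-.02,.02),(.025,.046)):
        m=(x>lo)&(x<hi)&(abs(y)<.018)&(C[...,2]>.01)&(C[...,2]<.1); print(n,"plate z",C[m][:,2].mean().round(4),m.sum())
    plate(n,im,.038,*O,.065)
    h=cv2.cvtColor(im,cv2.COLOR_BGR2HSV); r=((h[...,0]<8)|(h[...,0]>172))&(h[...,1]>150)&(np.hypot(C[...,0]-.53,C[...,1]-.03)<.1); print("red",C[r].mean(0).round(4),r.sum())
a=cv2.imread("pics/side10.png")[130:400,100:450]; b=cv2.imread("pics/top10.png")[120:270,230:430]
cv2.imwrite("pics/fin.png",np.hstack([cv2.resize(a,(420,324),interpolation=cv2.INTER_CUBIC),cv2.resize(b,(380,324),interpolation=cv2.INTER_CUBIC)]))
cv2.imwrite("pics/fin2.png",cv2.resize(cv2.imread("pics/side10.png")[150:230,310:410],(750,600),interpolation=cv2.INTER_CUBIC))
E
```

```text
top placed (array([631.8, -58. ]), 45.7, 33.9, 13.4, 185) [ 0.6309 -0.0583  0.0688]
top placed (array([610.5,  29.7]), 45.1, 33.5, 13.0, 185) [0.6097 0.0294 0.0682]
side placed (array([622.9,  31.1]), 36.3, 13.6, -67.7, 48) [0.6214 0.0365 0.0675]
top plate z 0.0382 93
top plate z 0.0385 172
top plate z 0.0386 88
top plate (array([ 504.1, -322.8]), 119.6, 76.5, -13.9, 994) [ 0.5041 -0.3229  0.038 ]
red [0.5245 0.0423 0.0924] 37
side plate z 0.0322 73
side plate z 0.0329 122
side plate z 0.0326 64
side plate (array([ 503.1, -307.7]), 109.9, 89.3, -13.4, 622) [ 0.5029 -0.3103  0.038 ]
red [0.52   0.0362 0.0322] 2
```

View pics/fin.png

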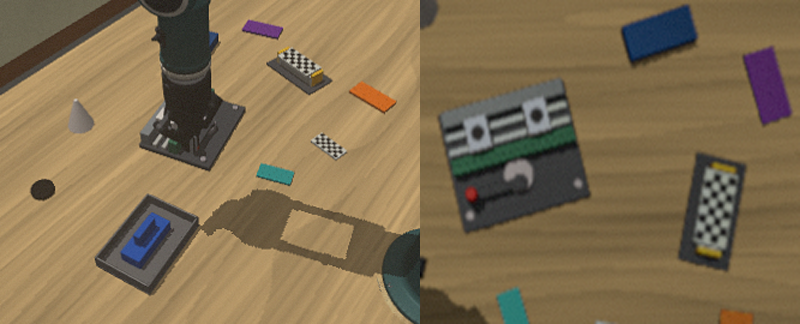

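View pics/fin2.png

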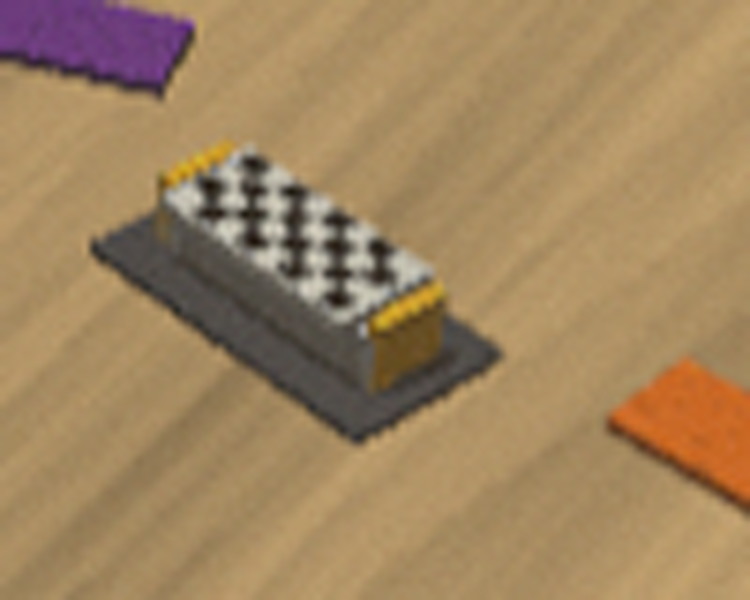

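The final views show both blocks still in the locked vise, the spacer flat in the tray, and the plate level between the stops. One last check that the plate is centred across the stand.

```bash
python3 - <<'E'
from look import *
a=np.deg2rad(-13.5);u=np.array([np.cos(a),np.sin(a)]);w=np.array([-u[1],u[0]])
for n,O in(("top",np.array([.5040,-.328])),("side",np.array([.5000,-.3272]))):
    im=cv2.imread(f"pics/{n}10.png"); d=np.load(f"{n}10.npy"); C=cloud(n,d); h=cv2.cvtColor(im,cv2.COLOR_BGR2HSV); L=C[...,:2]-O; x=L@u;y=L@w
    m=(abs(C[...,2]-(.0385))<.0045)&(abs(x)<.07)&(abs(y)<.05)&(d>0)
    Y=m&(h[...,0]>18)&(h[...,0]<34)&(h[...,1]>140); P=m&(h[...,1]<90)
    for nm,M in(("stops",Y),("plate",P)): print(n,nm,"x",np.percentile(x[M],[1,99]).round(4),"y",np.percentile(y[M],[2,98]).round(4),M.sum(), rect(C[M]))
E
```

```text
top stops x [-0.0607  0.0613] y [-0.0168  0.015 ] 44 (array([ 504.2, -328.7]), 122.6, 33.3, -14.3, 44)
top plate x [-0.0478  0.0513] y [-0.0216  0.0246] 480 (array([ 504.3, -326.8]), 105.8, 48.7, -13.2, 480)
side stops x [-0.0611  0.0618] y [-0.0184  0.0165] 36 (array([ 499.8, -329.9]), 123.4, 37.7, -13.9, 36)
side plate x [-0.047   0.0519] y [-0.0239  0.0265] 324 (array([ 503.8, -326.5]), 104.4, 54.4, -12.9, 324)
```

```bash
python3 -c "
from workcell import bot; print(bot.finish_job())"
```

```text
the job is handed in; nothing more can be done
None
```

The job is done and handed in at about 59 s: both blocks are clamped square in the locked vise, the spacer is flat in the tray, and the plate is pressed home level, about 2 mm off centre. Joint 6 touched its limit once (read -2.5515 against -2.55) and may count against the run.

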